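Tip the drive case's lid, catch it and lower it shut

ROBOT

A 6-joint arm with a two-finger parallel gripper is mounted at the origin on a cart in front of the work surface, level with it; the furniture and walls round the work are solid. World frame = base frame: x ahead of the robot, y to its left, z up, the work surface at z = 0. Lengths are in m, angles in rad, forces in N, time in s.
With the tool pointing down it reaches from about 0.3 to 0.875 m from the base axis. Payload 4.2 kg.
Tool frame: the origin (TCP) lies at the very end of the fingers, on their centre line; the grasp point (between the pads) lies env.tcp_to_grasp behind it (env.tcp_to_grasp is the distance from the TCP to the grasp point, in m); z points along the fingers, y is the line along which they close (so a half turn about z gives the same grasp; the last joint's range is limited). The gripper opens to 85 mm and grips with 20 to 120 N. Pads are 22 mm wide; open, the fingers measure 114 mm over their backs; the gripper's body (76 mm by 85 mm) begins 54 mm behind the grasp point. The pads swing forward as they close: fully open they stand 13 mm farther back than shut.
Start: joints at [1.217, 0.32, 1.565, -0, 1.257, -0.02], TCP at [0.188, 0.543, 0.231] pointing down, gripper open.
Joint ranges: [-3.11, 3.11], [-0.84, 2.01], [0.21, 2.61], [-1.34, 4.49], [0.05, 2.63], [-2.56, 2.56]. Speed limits (rad/s): [2.57, 2.57, 3.14, 3.14, 3.14, 3.14].

INTERFACE

Orientations are given as a unit quaternion [x, y, z, w].
In Python, from workcell import env gives the robot as it stands. The module is installed in compiled form; this text tells all that it offers.
- The arm moves only by the shell command python3 -m jog 'ROWS' [FORCE]. ROWS is JSON, a list of rows, each an object of numbers: "jaw": the closure, from 0 (fully open) to 1 (shut); "x", "y", "z": the shift along the tool's x, y, z in m; "yaw": the turn about the tool's z in rad. A call has 1 to 20 rows; each row shifts and turns the commanded pose from where the row before left it, along the tool's axes as they then stand; what a row does not reach is not made up. A row lasts 1/12 s, in which the tool goes at most 41.7 mm and 7.16 degrees, less where a joint would pass 70% of its speed; a pose out of reach is approached as far as the arm can. A call is refused whole if a number of a shift passes 0.0417 or a number of a turn 0.125, either way. A call with a gripper value outside its range is refused whole. The fingers move at their own pace and stop on an object; FORCE is the grip in N (left out, the last holds). Time passes only in rows, so rows that do not move let the fingers close. It gives the time, the measured TCP pose, the force, the opening and the grip force at its end, in the units of the state.
- env.get_state(): the state, without advancing time (a new reading comes with each control period).
- env.camera(name): name is "scene" or "top"; returns (picture, depth): 480x640x3 uint8, red, green, blue; 480x640 float32, m along the optical axis (not along the pixel's ray), 0 where there is no reading.
- env.camera_model(name): a dict with "intrinsics" (3x3 intrinsics, pixels), "eye" and "orientation" of the camera in the world. Camera axes: x right, y down, z forward; pixel columns grow to the right and rows downward; lengths in m; the calibration is good to about 2 mm. A picture is of the moment at which its call begins. camera_model takes no time and is no camera call.
- env.sign_off(): hands the job in; it is judged then, once.
Trained networks look in the newest picture that a camera, given by its name, has taken for a name from the list of things; names that differ only in an ending like _2 or _b are one class to them, and where a whole thing is asked for, a point or a joint stands for the part that bears it (a point fixed in the world has none). Each returns a list of dicts, best first, with "p" (0 to 1); they miss things now and then, are a little off and sometimes report something else, mostly with a low value. They report only what shows in the picture. A call takes as long as a camera call.
- env.search_frame(camera, label): "position" ([x, y, z] in m, in the coordinates of the camera as it stood for that picture, good to about 4 mm: the middle of the surface that is visible of it).
- env.silhouettes(camera, label): "pixels" (480x640 bool, what is visible of it).
- env.pinpoint(camera, label): "position" ([x, y, z] in m, in the coordinates of the camera as it stood for that picture, good to about 4 mm: a listed point, or the origin of a listed thing).
The state is a dict: "time_s": time; "q": joint angles; "qd": joint speeds; "joint_torque": joint torques, N m; "tcp_pos": TCP position; "ee_rot": TCP orientation; "ft_force": force on the tool from outside, world axes, zero at the start; "moment": the same for the moment, N m; "width": finger opening in m; "grasp_force": force on a finger pad.
Only numpy, scipy, OpenCV 4.12 (cv2) and the standard library are available. Lean on these libraries where they do the work, as an engineer would, in place of code of your own. Each camera call takes 0.05 s, during which the arm holds its last target. There are 200 camera calls.

TASK

Close the black drive case without jarring the disk drive inside: tip its upright lid over towards the open case, catch the falling lid by its tongue on a finger, and let it down gently until it is fully shut; it must not slam. Only touch the lid, never pinch it between the fingers, and do not disturb the drive inside or the other things on the table. Finish clear of everything.

Things in the scene. Friction and masses are not known exactly. Their poses are not given: they have to be found in the camera images.
- case: black open-topped case fixed to the table, 130 (x, front to back) x 190 (y) x 100 high, walls 5; foam inside up to 74 high with a pocket holding a disk drive. Origin: centre of its underside; x points from its front wall to its hinged back wall, z up. It stands side on: the hinged back is at the robot's left, the front at its right, give or take 20 degrees
- case_lid (a joint): lid angle in rad: 0 fully shut (plate lying level on the rim), 1.57 upright, stop at 1.85 leaning back. The lid (0.22 kg or so) stands nearly upright, held by slight hinge friction; once tipped about 0.2 rad forward of upright it falls forward by itself in about a second and slams if nothing catches it. No spring, no latch
- lid_hinge (a point): middle of the hinge line, on the top edge of the case's back wall, 100 above the table and 65 behind the case's centre; it does not move. The hinge line runs along the case's y
- tongue_edge (a point): middle of the free edge of the lid's pull tongue (70 wide, sticking out 30 from the middle of the lid's 130 long, 190 wide, 6 thick plate), at half thickness, 160 from the hinge line. With the lid shut the tongue overhangs the front wall by 30, its underside 100 above the table, free below. Axes turn with the lid: x from free edge to hinge, z out of the outer (upper) face
- drive_in_mid (a point): middle of the disk drive (70x100x11) lying in the foam pocket in the case; must stay there
- drive_out: bystander: flat silver 2.5 inch disk drive, 70x100x11, lying on the table behind the lid, on the case's hinge side; origin centre of its underside
- driver: bystander: thin precision screwdriver, 156 long, 16 thick, lying on the table in front of the case (its front wall side); origin centre of its underside
- dish: bystander: round metal screw dish, 77 across, 15 high, beside the case, on the side away from the robot; origin centre of its underside
- bracket: bystander: small sheet-metal angle bracket, 22x70x12, beside the case, on the robot's side; origin centre of its underside
- cutter: bystander: pliers, 53x132x10, far right on the table; origin centre of its underside
- tweezers_a: bystander: tweezers, 14x123x10, on the right of the table; origin centre of its underside
- bit_tray: bystander: tray of driver bits, 72x115x24, at the left of the table; origin centre of its underside
- part_sink_3: bystander: heat sink with pipe, 54x163x16, at the front left of the table; origin centre of its underside

How it is judged:
On the way:
1. the falling lid, well past upright, is caught and borne by the fingers while still far from shut (lid angle between 0.4 and 1.25 rad, moving slower than 1 rad/s) (value of joint case_lid between 0.4 and 1.25 rad and contact force between the fingers and case_lid above 0.3 N and velocity of joint case_lid above -1 rad/s), for 0.2 s.
At the end, for the whole second after the job is handed in: the lid is fully shut (within 0.03 rad) and at rest, the drive is still in its pocket (within 10 mm) and every bystander is within 20 mm of where it stood (value of joint case_lid below 0.03 rad and velocity of joint case_lid between -0.05 and 0.05 rad/s and distance of drive_in_mid from where it was at the start of the episode below 0.01 m and distance of each of drive_out, driver, dish, bracket, cutter, tweezers_a, bit_tray, part_sink_3 from where it was at the start of the episode below 0.02 m); the robot touches nothing.
It fails at once if the lid slams: it is within 0.25 rad of shut and closing faster than 2 rad/s (a drop of several mm at the edge) (value of joint case_lid below 0.25 rad and velocity of joint case_lid below -2 rad/s).
It fails at once if the lid is pinched: before it is shut the fingers touch it with the tongue's edge in the middle of the grip (value of joint case_lid above 0.1 rad and contact force between the fingers and case_lid above 0.3 N and z of the grasp point in the frame of tongue_edge between -0.008 and 0.008 m and x of the grasp point in the frame of tongue_edge between -0.005 and 0.06 m and y of the grasp point in the frame of tongue_edge between -0.04 and 0.04 m).
It fails at once if the lid is forced: more than 25 N between the fingers and the lid (contact force between the fingers and case_lid above 25 N).
It fails at once if the drive inside is disturbed by more than 10 mm (distance of drive_in_mid from where it was at the start of the episode above 0.01 m).
It fails at once if a bystander is moved by more than 20 mm (distance of any of drive_out, driver, dish, bracket, cutter, tweezers_a, bit_tray, part_sink_3 from where it was at the start of the episode above 0.02 m).
It also fails if it takes over 42 s, if anything falls off the work surface, if the arm or the gripper's body presses on something with over 40 N, if the wrist force passes 120 N, or if a joint passes its speed limit or range.

## Working session

There is one attempt and no reset: what is moved stays moved. The work goes in short steps, Python scripts to look and compute and a shell command to move; the robot and the scene stay as the last step left them, time stands still between calls to the robot, and variables do not carry over. Pictures are saved under pics/ and viewed, at most 10 in all, crops included, and the job is handed in when it is done.

```bash
mkdir -p pics; cat > h.py <<'E'
import numpy as np, cv2
from workcell import env
from scipy.spatial.transform import Rotation as R
def w(cam,p):
    m=env.camera_model(cam); o=np.array(m["orientation"])
    r=R.from_quat(o).as_matrix() if o.size==4 else o.reshape(3,3)
    return r@np.array(p)+np.array(m["eye"])
E
python3 - <<'E'
from h import *
for c in ("scene","top"):
    im,d=env.camera(c); cv2.imwrite(f"pics/{c}0.png",im[:,:,::-1]); print(c,env.camera_model(c)["eye"])
    for l in ("lid_hinge","tongue_edge","case","drive_in_mid","drive_out","driver","dish","bracket"):
        r=env.pinpoint(c,l)
        print(l,[(round(x["p"],2),w(c,x["position"]).round(3)) for x in r[:2]])
s=env.get_state(); print(s, env.tcp_to_grasp)
E
```

```text
scene [-0.23981587 -0.68982994  0.797158  ]
lid_hinge [(0.92, array([0.546, 0.031, 0.098])), (0.23, array([ 0.717, -0.4  , -0.002]))]
tongue_edge [(0.92, array([0.545, 0.039, 0.256]))]
case [(0.81, array([ 0.567, -0.028,  0.001])), (0.31, array([ 0.424,  0.421, -0.002]))]
drive_in_mid [(0.92, array([ 0.57 , -0.031,  0.065])), (0.28, array([0.547, 0.032, 0.096]))]
drive_out [(0.64, array([ 0.534,  0.101, -0.002]))]
driver [(0.6, array([ 0.625, -0.153,  0.001])), (0.58, array([ 0.571, -0.028,  0.003]))]
dish [(0.29, array([ 0.716,  0.366, -0.004]))]
bracket [(0.67, array([ 0.452, -0.083, -0.005]))]
top [ 0.43738688 -0.00249772  1.50688137]
lid_hinge [(0.71, array([0.548, 0.028, 0.1  ]))]
tongue_edge [(0.73, array([0.545, 0.042, 0.262]))]
case [(0.56, array([ 0.569, -0.03 ,  0.003]))]
drive_in_mid [(0.97, array([ 0.57 , -0.033,  0.068])), (0.54, array([ 0.629, -0.147,  0.003]))]
drive_out [(0.85, array([0.543, 0.098, 0.004])), (0.35, array([0.546, 0.041, 0.262]))]
driver [(0.43, array([ 0.625, -0.149,  0.002]))]
dish [(0.7, array([0.705, 0.043, 0.002]))]
bracket [(0.68, array([ 0.451, -0.085,  0.001]))]
{'time_s': 0.9, 'q': array([ 1.21699274e+00,  3.19535903e-01,  1.56452250e+00, -4.94761622e-05,
        1.25738735e+00, -1.99913824e-02]), 'qd': array([ 3.92172256e-04, -1.11946251e-03, -7.09755984e-05, -1.15570631e-03,
       -2.11414261e-03,  1.29984933e-03]), 'joint_torque': array([ 1.18883531e-04, -4.15408766e+01, -2.34423655e+01, -1.12226501e-04,
        4.47678656e-05,  9.05577906e-07]), 'tcp_pos': array([0.18840641, 0.54325849, 0.23136604]), 'ee_rot': array([1.66124726e-01, 9.86104746e-01, 6.78014751e-05, 3.67722555e-05]), 'ft_force': array([-0.47641163, -0.12171764,  0.51537003]), 'moment': array([ 0.02768061, -0.0049743 ,  0.04188981]), 'grasp_force': 0.0, 'width': 0.08566882076019397} 0.0187
```

View pics/scene0.png

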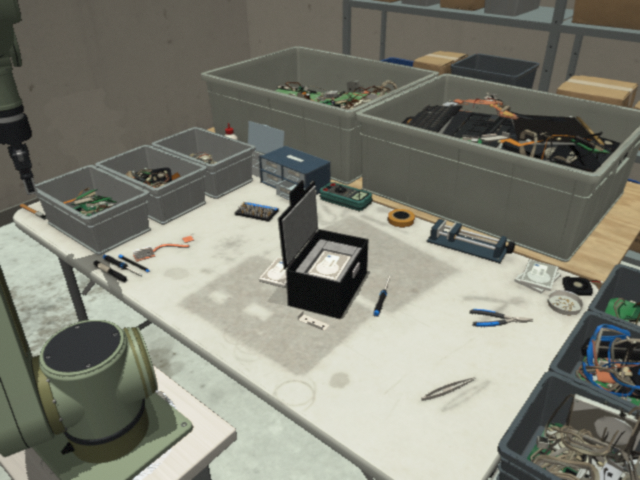

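View pics/top0.png

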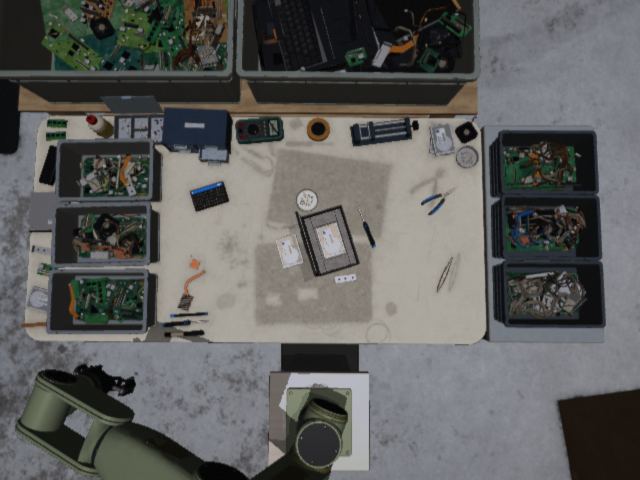

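```bash
python3 - <<'E'
from h import *
im,d=env.camera("top"); m=env.camera_model("top")
K=np.array(m["intrinsics"]); 
def pts(mask):
    v,u=np.nonzero(mask&(d>0)); z=d[v,u]
    P=np.c_[(u-K[0,2])/K[0,0]*z,(v-K[1,2])/K[1,1]*z,z]
    return np.array([w("top",p) for p in P])
s=env.silhouettes("top","case"); s2=env.silhouettes("top","case_lid")
for n,x in (("case",s),("lid",s2)):
    P=pts(x[0]["pixels"]); print(n,x[0]["p"],P.min(0),P.max(0))
    sel=P[(P[:,2]>.09)&(P[:,2]<.11)] if n=="case" else P[P[:,2]>.2]
    print(cv2.minAreaRect(sel[:,:2].astype(np.float32)),len(sel))
    if n=="lid":
        for a,b in((.21,.24),(.245,.3)):
            q=P[(P[:,2]>a)&(P[:,2]<b)]; 
            if len(q)>3: print(a,q.mean(0),q[:,0].min(),q[:,0].max(), cv2.fitLine(q[:,:2].astype(np.float32),2,0,.01,.01).ravel())
E
```

```text
case 0.78 [ 0.45774695 -0.11750213 -0.00645305] [0.69252874 0.08298761 0.26624125]
((0.5695642232894897, -0.03215844929218292), (0.19023914635181427, 0.12880074977874756), 17.113025665283203) 304
lid 0.62 [ 0.45774695  0.00150997 -0.00439028] [0.6585728  0.06959002 0.26624125]
((0.5469387769699097, 0.03881742060184479), (0.18749168515205383, 0.012712797150015831), 17.338674545288086) 272
0.21 [0.54486774 0.03696425 0.22583085] 0.45774694777864755 0.6363317679279186 [0.9548019  0.29724285 0.54486775 0.03696426]
0.245 [0.54578686 0.0412192  0.25872279] 0.5138062954339372 0.5794878102976496 [0.954645   0.2977465  0.54578686 0.0412192 ]
```

The scene view shows the open case with the lid upright at about (298,225). The top view shows the case at (328,240), the hinge on its left, driver at (366,228), bracket at (345,278), dish at (307,199) and the outer drive at (289,250). Networks, depth and stated sizes all agree.

- **Geometry:** hinge H≈(0.549, 0.030, 0.1), case x = (-0.296, 0.955), lid angle ≈1.6.
- **Plan:** straddle the tongue's far end with a 60 mm gap. The rear finger tips the lid and the front finger catches it.
- **Let-down:** turn 90° about the front finger so that the whole gripper is ahead of the lid, then draw back slowly.

```bash
python3 -m jog '[{"jaw":0.3,"yaw":-0.106,"z":-0.0135},{"jaw":0.3,"yaw":-0.106,"z":-0.0135},{"jaw":0.3,"yaw":-0.106,"z":-0.0135},{"jaw":0.3,"yaw":-0.106,"z":-0.0135},{"jaw":0.3,"yaw":-0.106,"z":-0.0135},{"jaw":0.3,"yaw":-0.106,"z":-0.0135}]' 20
python3 -m jog '[{"x":-0.0137,"y":-0.0368},{"x":-0.0137,"y":-0.0368},{"x":-0.0137,"y":-0.0368},{"x":-0.0137,"y":-0.0368},{"x":-0.0137,"y":-0.0368},{"x":-0.0137,"y":-0.0368},{"x":-0.0137,"y":-0.0368},{"x":-0.0137,"y":-0.0368},{"x":-0.0137,"y":-0.0368},{"x":-0.0137,"y":-0.0368},{"x":-0.0137,"y":-0.0368},{"x":-0.0137,"y":-0.0368},{"jaw":0.3},{"jaw":0.3}]'
cat >> h.py <<'E'
H=np.array([.549,.030]); ex=np.array([-.296,.955]); f=np.array([.955,.296])
def st():
    s=env.get_state(); p=s["tcp_pos"]; r=R.from_quat(s["ee_rot"]).as_matrix()
    print("t %.2f b %.4f f %.4f z %.4f yawerr %.3f width %.4f F"%(s["time_s"],(p[:2]-H)@ex,(p[:2]-H)@f,p[2],np.degrees(np.arctan2(r[1,1],r[0,1]))-107.2,s["width"]),s["ft_force"].round(2),"q6 %.2f"%s["q"][5])
E
python3 -c "
from h import *
st()"
```

```text
t 1.05 b 0.5969 f -0.1925 z 0.2313 yawerr -36.324 width 0.0852 F [-0.54  0.59 -0.28] q6 -0.02validation failed for argument at $[0]...
validation failed for argument at $[0]...
```

```bash
python3 -m jog '[{"jaw":0.3,"x":0,"y":0,"z":-0.0135,"yaw":-0.106},{"jaw":0.3,"x":0,"y":0,"z":-0.0135,"yaw":-0.106},{"jaw":0.3,"x":0,"y":0,"z":-0.0135,"yaw":-0.106},{"jaw":0.3,"x":0,"y":0,"z":-0.0135,"yaw":-0.106},{"jaw":0.3,"x":0,"y":0,"z":-0.0135,"yaw":-0.106},{"jaw":0.3,"x":0,"y":0,"z":-0.0135,"yaw":-0.106}]' 20; python3 -c "
from h import *
st()"
```

```text
time_s: 1.55
tcp_pos: [0.1884, 0.5432, 0.313]
ee_rot: [-0.153, 0.988, 0.0, 0.0]
ft_force: [-0.1, 0.2, -0.1]
width: 0.0594
grasp_force: 0.0
t 1.55 b 0.5969 f -0.1925 z 0.3130 yawerr 0.417 width 0.0594 F [-0.07  0.18 -0.05] q6 -0.66
```

```bash
python3 -m jog '[{"jaw":0.3,"x":-0.0137,"y":-0.0368,"z":0,"yaw":0},{"jaw":0.3,"x":-0.0137,"y":-0.0368,"z":0,"yaw":0},{"jaw":0.3,"x":-0.0137,"y":-0.0368,"z":0,"yaw":0},{"jaw":0.3,"x":-0.0137,"y":-0.0368,"z":0,"yaw":0},{"jaw":0.3,"x":-0.0137,"y":-0.0368,"z":0,"yaw":0},{"jaw":0.3,"x":-0.0137,"y":-0.0368,"z":0,"yaw":0},{"jaw":0.3,"x":-0.0137,"y":-0.0368,"z":0,"yaw":0},{"jaw":0.3,"x":-0.0137,"y":-0.0368,"z":0,"yaw":0},{"jaw":0.3,"x":-0.0137,"y":-0.0368,"z":0,"yaw":0},{"jaw":0.3,"x":-0.0137,"y":-0.0368,"z":0,"yaw":0},{"jaw":0.3,"x":-0.0137,"y":-0.0368,"z":0,"yaw":0},{"jaw":0.3,"x":-0.0137,"y":-0.0368,"z":0,"yaw":0},{"jaw":0.3,"x":-0.0137,"y":-0.0368,"z":0,"yaw":0},{"jaw":0.3,"x":-0.0137,"y":-0.0368,"z":0,"yaw":0},{"jaw":0.3,"x":-0.0137,"y":-0.0368,"z":0,"yaw":0},{"jaw":0.3,"x":-0.0137,"y":-0.0368,"z":0,"yaw":0}]'; python3 - <<'E'
from h import *
st()
im,d=env.camera("scene"); cv2.imwrite("pics/s1.png",cv2.resize(im[100:340,160:480,::-1],(800,600)))
E
```

```text
time_s: 2.88
tcp_pos: [0.5738, 0.0446, 0.3125]
ee_rot: [-0.15, 0.989, 0.0, 0.0]
ft_force: [0.2, 1.0, 0.8]
width: 0.0598
grasp_force: 0.0
t 2.88 b 0.0066 f 0.0280 z 0.3125 yawerr 0.097 width 0.0598 F [0.23 0.97 0.79] q6 -1.82
```

View pics/s1.png

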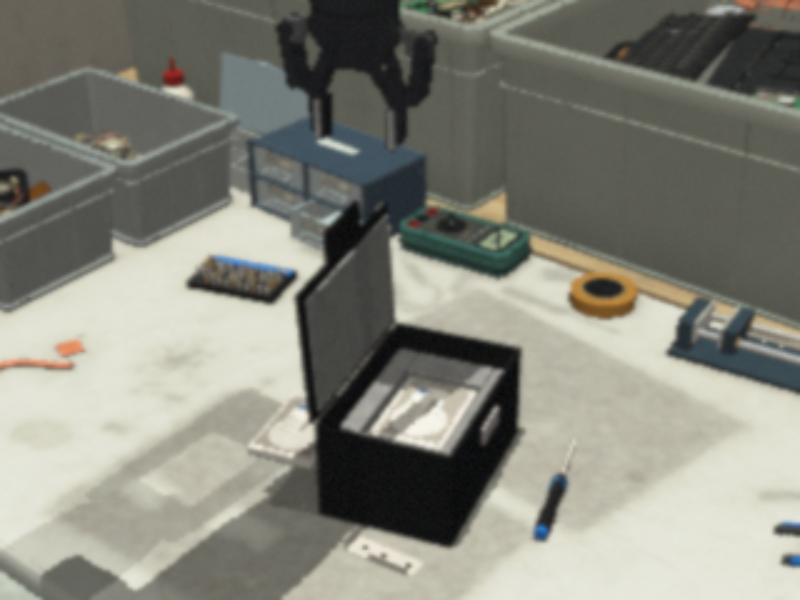

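The fingers (tips at about (320,140) and (395,145) in the crop) straddle the tongue at (343,225), with room on both sides. I'll measure where the fingertips really are, then descend.

```bash
cat >> h.py <<'E'
def cloud(c):
    im,d=env.camera(c); m=env.camera_model(c); K=np.array(m["intrinsics"])
    v,u=np.nonzero(d>0); z=d[v,u]
    r=R.from_quat(m["orientation"]).as_matrix() if np.size(m["orientation"])==4 else np.array(m["orientation"])
    P=np.c_[(u-K[0,2])/K[0,0]*z,(v-K[1,2])/K[1,1]*z,z]@r.T+np.array(m["eye"])
    return np.c_[(P[:,:2]-H)@ex,(P[:,:2]-H)@f,P[:,2]]   # b,f,z
E
python3 - <<'E'
from h import *
C=cloud("scene"); q=C[(abs(C[:,1]-.028)<.03)&(abs(C[:,0])<.07)&(C[:,2]>.28)]
for s in (-1,1):
    k=q[(q[:,0]*s>0)]; print(s,len(k),np.percentile(k[:,2],[0,1,3]), np.sort(k[k[:,2]<.345][:,0])[[0,-1]], np.sort(k[k[:,2]<.345][:,1])[[0,-1]])
E
python3 -m jog '[{"jaw":0.3,"x":0,"y":0,"z":0.0256,"yaw":0},{"jaw":0.3,"x":0,"y":0,"z":0.0256,"yaw":0},{"jaw":0.3,"x":0,"y":0,"z":0.0256,"yaw":0},{"jaw":0.3,"x":0,"y":0,"z":0.0256,"yaw":0},{"jaw":0.3,"x":0,"y":0,"z":0,"yaw":0}]'
python3 -c "
from h import *
st()"
```

```text
-1 2861 [0.31478002 0.32742316 0.3409337 ] [-0.04492814 -0.02955806] [0.01615483 0.03852597]
1 1225 [0.31622901 0.3205943  0.32727649] [0.02762348 0.0425996 ] [0.01575956 0.04092065]
time_s: 3.4
tcp_pos: [0.5693, 0.0468, 0.2049]
ee_rot: [-0.151, 0.989, 0.001, -0.005]
ft_force: [-0.2, -0.3, -1.6]
width: 0.0597
grasp_force: 0.0
t 3.40 b 0.0100 f 0.0243 z 0.2049 yawerr 0.135 width 0.0597 F [-0.18 -0.31 -1.58] q6 -1.81
```

```bash
python3 -m jog '[{"jaw":0.3,"x":0,"y":-0.012,"z":0,"yaw":0},{"jaw":0.3,"x":0,"y":-0.012,"z":0,"yaw":0},{"jaw":0.3,"x":0,"y":-0.006,"z":0,"yaw":0},{"jaw":0.3,"x":0,"y":-0.004,"z":0,"yaw":0},{"jaw":0.3,"x":0,"y":-0.004,"z":0,"yaw":0},{"jaw":0.3,"x":0,"y":-0.004,"z":0,"yaw":0},{"jaw":0.3,"x":0,"y":-0.004,"z":0,"yaw":0},{"jaw":0.3,"x":0,"y":-0.004,"z":0,"yaw":0},{"jaw":0.3,"x":0,"y":0,"z":0,"yaw":0}]'
cat >> h.py <<'E'
def lid():
    for c in ("scene","top"):
        C=cloud(c); k=C[(C[:,1]>-.09)&(C[:,1]<-.015)&(C[:,0]>-.14)&(C[:,0]<.05)&(C[:,2]>.112)]
        r=np.hypot(k[:,0],k[:,2]-.1); k=k[(r>.03)&(r<.135)&(k[:,2]<.24)]
        a=np.arctan2(k[:,2]-.1,-k[:,0]); print(c,len(k),"angle",np.percentile(a,[25,50,75]).round(3))
E
python3 -c "
from h import *
st();lid()"
```

```text
time_s: 4.15
tcp_pos: [0.588, -0.002, 0.2099]
ee_rot: [-0.15, 0.989, -0.0, 0.0]
ft_force: [0.8, 1.0, 0.5]
width: 0.0595
grasp_force: 0.0
t 4.15 b -0.0421 f 0.0278 z 0.2099 yawerr 0.087 width 0.0595 F [0.81 0.96 0.5 ] q6 -1.90
scene 527 angle [1.35  1.361 1.379]
top 173 angle [1.432 1.458 1.491]
```

```bash
python3 -m jog '[{"jaw":0.3,"x":0,"y":-0.004,"z":0,"yaw":0},{"jaw":0.3,"x":0,"y":-0.004,"z":0,"yaw":0},{"jaw":0.3,"x":0,"y":-0.004,"z":0,"yaw":0},{"jaw":0.3,"x":0,"y":0,"z":0,"yaw":0},{"jaw":0.3,"x":0,"y":0,"z":0,"yaw":0},{"jaw":0.3,"x":0,"y":0,"z":0,"yaw":0},{"jaw":0.3,"x":0,"y":0,"z":0,"yaw":0},{"jaw":0.3,"x":0,"y":0,"z":0,"yaw":0},{"jaw":0.3,"x":0,"y":0,"z":0,"yaw":0}]'
python3 -c "
from h import *
st();lid()"
```

```text
time_s: 5.0
tcp_pos: [0.5914, -0.0128, 0.2099]
ee_rot: [-0.151, 0.989, -0.0, 0.0]
ft_force: [-0.4, -0.2, 0.2]
width: 0.0595
grasp_force: 0.2
t 5.00 b -0.0534 f 0.0278 z 0.2099 yawerr 0.123 width 0.0595 F [-0.4  -0.24  0.19] q6 -1.91
scene 158 angle [0.996 1.013 1.042]
top 435 angle [1.072 1.096 1.139]
```

```bash
python3 -m jog '[{"jaw":0.3,"x":0,"y":-0.004,"z":0.0013,"yaw":0},{"jaw":0.3,"x":0,"y":-0.004,"z":0.0013,"yaw":0},{"jaw":0.3,"x":0,"y":-0.004,"z":0.0013,"yaw":0},{"jaw":0.3,"x":0,"y":-0.004,"z":0.0013,"yaw":0},{"jaw":0.3,"x":0,"y":-0.004,"z":0.0013,"yaw":0},{"jaw":0.3,"x":0,"y":-0.004,"z":0.0013,"yaw":0},{"jaw":0.3,"x":0,"y":-0.004,"z":0.0013,"yaw":0},{"jaw":0.3,"x":0,"y":0,"z":0,"yaw":0},{"jaw":0.3,"x":0,"y":0,"z":0,"yaw":0},{"jaw":0.3,"x":0,"y":0,"z":0,"yaw":0},{"jaw":0.3,"x":0,"y":0,"z":0,"yaw":0}]'
python3 - <<'E'
from h import *
st();lid()
im,d=env.camera("scene"); cv2.imwrite("pics/s2.png",cv2.resize(im[100:340,160:480,::-1],(800,600)))
r=env.pinpoint("scene","tongue_edge"); 
for x in r[:1]:
    p=w("scene",x["position"]); print(x["p"],(p[:2]-H)@ex,(p[:2]-H)@f,p[2])
E
```

```text
time_s: 6.02
tcp_pos: [0.5997, -0.0398, 0.2011]
ee_rot: [-0.151, 0.989, -0.0, 0.0]
ft_force: [0.4, -2.4, 1.2]
width: 0.0597
grasp_force: 1.1
t 6.02 b -0.0817 f 0.0278 z 0.2011 yawerr 0.119 width 0.0597 F [ 0.39 -2.38  1.21] q6 -1.96
scene 331 angle [0.832 0.854 0.891]
top 443 angle [0.845 0.87  0.911]
0.94 -0.10982661171686639 -0.000312246405354165 0.21210896889997766
```

View pics/s2.png

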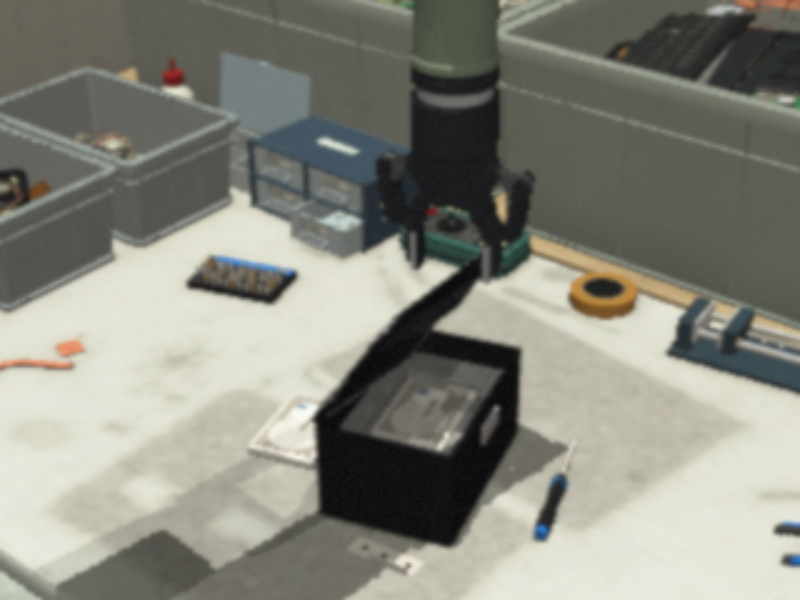

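The tongue edge rests on the front fingertip at about (488,262) and is held at roughly 0.82 rad. Now I'll turn about that finger so the rear one swings out past the far side.

```bash
python3 -m jog '[{"jaw":0.3,"x":-0.0041,"y":-0.0002,"z":0,"yaw":0.112},{"jaw":0.3,"x":-0.0041,"y":-0.0002,"z":0,"yaw":0.112},{"jaw":0.3,"x":-0.0041,"y":-0.0002,"z":0,"yaw":0.112},{"jaw":0.3,"x":-0.0041,"y":-0.0002,"z":0,"yaw":0.112},{"jaw":0.3,"x":-0.0041,"y":-0.0002,"z":0,"yaw":0.112},{"jaw":0.3,"x":-0.0041,"y":-0.0002,"z":0,"yaw":0.112},{"jaw":0.3,"x":-0.0041,"y":-0.0002,"z":0,"yaw":0.112}]'
python3 -c "
from h import *
st();lid()"
```

```text
time_s: 6.8
tcp_pos: [0.6275, -0.0417, 0.2008]
ee_rot: [0.241, 0.971, -0.0, -0.0]
ft_force: [-0.1, -2.4, 0.9]
width: 0.0597
grasp_force: 0.8
t 6.80 b -0.0917 f 0.0537 z 0.2008 yawerr -45.103 width 0.0597 F [-0.09 -2.39  0.92] q6 -1.17
scene 286 angle [0.866 0.899 0.935]
top 61 angle [0.884 0.894 0.914]
```

```bash
python3 -m jog '[{"jaw":0.3,"x":-0.0041,"y":-0.0002,"z":0,"yaw":0.112},{"jaw":0.3,"x":-0.0041,"y":-0.0002,"z":0,"yaw":0.112},{"jaw":0.3,"x":-0.0041,"y":-0.0002,"z":0,"yaw":0.112},{"jaw":0.3,"x":-0.0041,"y":-0.0002,"z":0,"yaw":0.112},{"jaw":0.3,"x":-0.0041,"y":-0.0002,"z":0,"yaw":0.112},{"jaw":0.3,"x":-0.0041,"y":-0.0002,"z":0,"yaw":0.112},{"jaw":0.3,"x":-0.0041,"y":-0.0002,"z":0,"yaw":0.112}]'
python3 - <<'E'
from h import *
st();lid()
im,d=env.camera("scene"); cv2.imwrite("pics/s3.png",cv2.resize(im[100:340,160:480,::-1],(800,600)))
r=env.pinpoint("scene","tongue_edge"); 
for x in r[:1]:
    p=w("scene",x["position"]); print(x["p"],(p[:2]-H)@ex,(p[:2]-H)@f,p[2])
E
```

```text
time_s: 7.48
tcp_pos: [0.6455, -0.0626, 0.2005]
ee_rot: [0.592, 0.806, 0.0, -0.001]
ft_force: [0.2, -1.1, 0.2]
width: 0.06
grasp_force: 0.3
t 7.48 b -0.1170 f 0.0647 z 0.2005 yawerr -89.838 width 0.0600 F [ 0.18 -1.11  0.17] q6 -0.42
scene 290 angle [0.864 0.897 0.935]Traceback (most recent call last):
  File "<stdin>", line 2, in <module>
  File "h.py", line 22, in lid
    a=np.arctan2(k[:,2]-.1,-k[:,0]); print(c,len(k),"angle",np.percentile(a,[25,50,75]).round(3))
                                                            ~~~~~~~~~~~~~^^^^^^^^^^^^^^
    return _quantile_unchecked(
        a, q, axis, out, overwrite_input, method, keepdims, weights)
    return _ureduce(a,
                    func=_quantile_ureduce_func,
    ...<5 lines>...
                    overwrite_input=overwrite_input,
                    method=method)
    r = func(a, **kwargs)
    result = _quantile(arr,
                       quantiles=q,
    ...<2 lines>...
                       out=out,
                       weights=wgt)
    slices_having_nans = np.isnan(arr[-1, ...])
                                  ~~~^^^^^^^^^
IndexError: index -1 is out of bounds for axis 0 with size 0
```

```bash
python3 -m jog '[{"jaw":0.3,"x":-0.0035,"y":0,"z":0.005,"yaw":0},{"jaw":0.3,"x":-0.0035,"y":0,"z":0.005,"yaw":0},{"jaw":0.3,"x":-0.0035,"y":0,"z":0.005,"yaw":0},{"jaw":0.3,"x":-0.0035,"y":0,"z":0.005,"yaw":0},{"jaw":0.3,"x":-0.0035,"y":0,"z":0.005,"yaw":0},{"jaw":0.3,"x":-0.0035,"y":0,"z":0.005,"yaw":0},{"jaw":0.3,"x":-0.0035,"y":0,"z":0.005,"yaw":0},{"jaw":0.3,"x":-0.0035,"y":0,"z":0.005,"yaw":0},{"jaw":0.3,"x":-0.0035,"y":0,"z":0.005,"yaw":0},{"jaw":0.3,"x":-0.0035,"y":0,"z":0.005,"yaw":0},{"jaw":0.3,"x":-0.0035,"y":0,"z":0.005,"yaw":0},{"jaw":0.3,"x":-0.0035,"y":0,"z":0.005,"yaw":0}]'
cat >> h.py <<'E'
def lid():
    for c in ("scene","top"):
        C=cloud(c); k=C[(C[:,1]>-.085)&(C[:,1]<0)&(C[:,0]>-.125)&(C[:,0]<-.03)&(C[:,2]>.1)&(C[:,2]<.21)]
        if len(k)<10: continue
        a=np.polyfit(-k[:,0],k[:,2],1); print(c,len(k),"fit angle %.3f z0 %.4f"%(np.arctan(a[0]),a[1]))
E
python3 - <<'E'
from h import *
st();lid()
im,d=env.camera("scene"); cv2.imwrite("pics/s3.png",cv2.resize(im[100:340,160:480,::-1],(800,600)))
r=env.pinpoint("scene","tongue_edge"); 
for x in r[:1]:
    p=w("scene",x["position"]); print(x["p"],(p[:2]-H)@ex,(p[:2]-H)@f,p[2])
E
```

```text
time_s: 8.58
tcp_pos: [0.6579, -0.1029, 0.1397]
ee_rot: [0.591, 0.806, 0.0, -0.001]
ft_force: [0.9, -0.7, -0.9]
width: 0.0597
grasp_force: 0.3
t 8.58 b -0.1591 f 0.0647 z 0.1397 yawerr -89.701 width 0.0597 F [ 0.88 -0.67 -0.92] q6 -0.48
scene 753 fit angle 0.335 z0 0.1081
top 182 fit angle 0.354 z0 0.1080
0.98 -0.14919310686007822 -0.00037286034593406696 0.15309177788624417
```

View pics/s3.png

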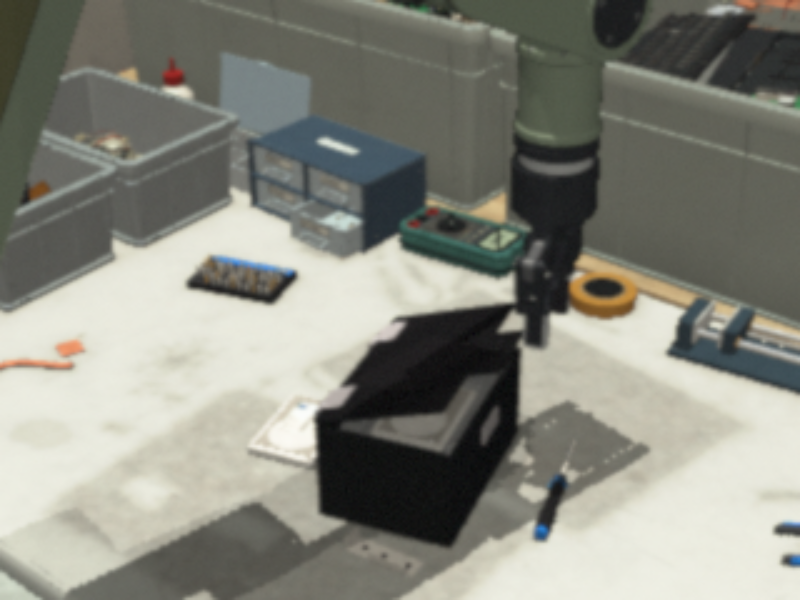

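The tongue rests on the finger face at about (525,315), lid at roughly 0.34 rad, and everything else is untouched. I'll continue slowly, keeping the tip below the edge.

```bash
python3 -m jog '[{"jaw":0.3,"x":-0.0005,"y":0,"z":0.0025,"yaw":0},{"jaw":0.3,"x":-0.0005,"y":0,"z":0.0025,"yaw":0},{"jaw":0.3,"x":-0.0005,"y":0,"z":0.0025,"yaw":0},{"jaw":0.3,"x":-0.0005,"y":0,"z":0.0025,"yaw":0},{"jaw":0.3,"x":-0.0005,"y":0,"z":0.0025,"yaw":0},{"jaw":0.3,"x":-0.0005,"y":0,"z":0.0025,"yaw":0},{"jaw":0.3,"x":-0.0005,"y":0,"z":0.0025,"yaw":0},{"jaw":0.3,"x":-0.0005,"y":0,"z":0.0025,"yaw":0},{"jaw":0.3,"x":-0.0005,"y":0,"z":0.0025,"yaw":0},{"jaw":0.3,"x":-0.0005,"y":0,"z":0.0025,"yaw":0},{"jaw":0.3,"x":-0.0005,"y":0,"z":0.0025,"yaw":0},{"jaw":0.3,"x":-0.0005,"y":0,"z":0.0025,"yaw":0}]'
python3 - <<'E'
from h import *
st();lid()
E
```

```text
time_s: 9.78
tcp_pos: [0.6604, -0.11, 0.1107]
ee_rot: [0.591, 0.806, -0.0, 0.001]
ft_force: [0.1, -6.0, 0.1]
width: 0.0596
grasp_force: 2.7
t 9.78 b -0.1666 f 0.0649 z 0.1107 yawerr -89.707 width 0.0596 F [ 0.14 -6.    0.07] q6 -0.49
scene 878 fit angle 0.150 z0 0.1068
top 235 fit angle 0.148 z0 0.1086
```

```bash
python3 -m jog '[{"jaw":0.3,"x":-0.0002,"y":0,"z":0.001,"yaw":0},{"jaw":0.3,"x":-0.0001,"y":0,"z":0.001,"yaw":0},{"jaw":0.3,"x":-0.0001,"y":0,"z":0.001,"yaw":0},{"jaw":0.3,"x":-0.0001,"y":0,"z":0.001,"yaw":0},{"jaw":0.3,"x":-0.0001,"y":0,"z":0.001,"yaw":0},{"jaw":0.3,"x":-0.0001,"y":0,"z":0.001,"yaw":0},{"jaw":0.3,"x":-0.0001,"y":0,"z":0.001,"yaw":0},{"jaw":0.3,"x":-0.0001,"y":0,"z":0.001,"yaw":0}]'
python3 - <<'E'
from h import *
st();lid()
E
```

```text
time_s: 10.55
tcp_pos: [0.6607, -0.111, 0.1027]
ee_rot: [0.591, 0.806, -0.001, 0.001]
ft_force: [0.2, -6.5, 0.3]
width: 0.0595
grasp_force: 3.1
t 10.55 b -0.1677 f 0.0649 z 0.1027 yawerr -89.697 width 0.0595 F [ 0.2  -6.51  0.3 ] q6 -0.49
scene 897 fit angle 0.100 z0 0.1067
top 243 fit angle 0.147 z0 0.1057
```

```bash
python3 -m jog '[{"jaw":0.3,"x":-0.0001,"y":0,"z":0.001,"yaw":0},{"jaw":0.3,"x":-0.0001,"y":0,"z":0.001,"yaw":0},{"jaw":0.3,"x":-0.0001,"y":0,"z":0.001,"yaw":0},{"jaw":0.3,"x":-0.0001,"y":0,"z":0.001,"yaw":0},{"jaw":0.3,"x":0,"y":0,"z":0.001,"yaw":0},{"jaw":0.3,"x":0,"y":0,"z":0.001,"yaw":0},{"jaw":0.3,"x":0,"y":0,"z":0.001,"yaw":0},{"jaw":0.3,"x":0,"y":0,"z":0.001,"yaw":0}]'
python3 - <<'E'
from h import *
st();lid()
E
```

```text
time_s: 11.32
tcp_pos: [0.6609, -0.1117, 0.0947]
ee_rot: [0.591, 0.807, -0.001, 0.001]
ft_force: [1.0, -7.2, -0.9]
width: 0.0598
grasp_force: 3.6
t 11.32 b -0.1685 f 0.0649 z 0.0947 yawerr -89.684 width 0.0598 F [ 0.99 -7.19 -0.9 ] q6 -0.49
scene 923 fit angle 0.049 z0 0.1067
top 246 fit angle 0.042 z0 0.1084
```

```bash
python3 -m jog '[{"jaw":0.3,"x":-0.0001,"y":0,"z":0.001,"yaw":0},{"jaw":0.3,"x":0,"y":0,"z":0.001,"yaw":0},{"jaw":0.3,"x":-0.0001,"y":0,"z":0.001,"yaw":0},{"jaw":0.3,"x":0,"y":0,"z":0.001,"yaw":0},{"jaw":0.3,"x":0,"y":0,"z":0.001,"yaw":0},{"jaw":0.3,"x":0,"y":0,"z":0.001,"yaw":0},{"jaw":0.3,"x":0,"y":0,"z":0.001,"yaw":0},{"jaw":0.3,"x":0,"y":0,"z":0.001,"yaw":0},{"jaw":0.3,"x":0,"y":0,"z":0.001,"yaw":0}]'
python3 - <<'E'
from h import *
st();lid()
E
```

```text
time_s: 12.17
tcp_pos: [0.661, -0.1121, 0.0857]
ee_rot: [0.591, 0.807, -0.001, 0.001]
ft_force: [0.7, -8.1, -0.8]
width: 0.0599
grasp_force: 3.8
t 12.17 b -0.1689 f 0.0649 z 0.0857 yawerr -89.680 width 0.0599 F [ 0.7  -8.13 -0.77] q6 -0.49
scene 948 fit angle -0.004 z0 0.1064
top 248 fit angle 0.018 z0 0.1070
```

```bash
python3 -m jog '[{"jaw":0.3,"x":-0.0005,"y":0,"z":0,"yaw":0},{"jaw":0.3,"x":-0.0005,"y":0,"z":0,"yaw":0},{"jaw":0.3,"x":-0.001,"y":0,"z":0,"yaw":0},{"jaw":0.3,"x":-0.004,"y":0,"z":0,"yaw":0},{"jaw":0.3,"x":-0.015,"y":0,"z":0,"yaw":0},{"jaw":0.3,"x":-0.02,"y":0,"z":0,"yaw":0},{"jaw":0.3,"x":-0.02,"y":0,"z":0,"yaw":0},{"jaw":0.3,"x":0,"y":0,"z":-0.03,"yaw":0},{"jaw":0.3,"x":0,"y":0,"z":-0.04,"yaw":0},{"jaw":0.3,"x":0,"y":0,"z":-0.04,"yaw":0},{"jaw":0.3,"x":0,"y":0,"z":-0.04,"yaw":0},{"jaw":0.3,"x":0,"y":0,"z":0,"yaw":0},{"jaw":0.3,"x":0,"y":0,"z":0,"yaw":0},{"jaw":0.3,"x":0,"y":0,"z":0,"yaw":0}]'
python3 - <<'E'
from h import *
st();lid()
im,d=env.camera("scene"); cv2.imwrite("pics/s4.png",cv2.resize(im[100:340,160:480,::-1],(800,600)))
E
```

```text
time_s: 13.43
tcp_pos: [0.6788, -0.1688, 0.2353]
ee_rot: [0.592, 0.806, 0.0, -0.0]
ft_force: [-0.2, -0.4, -1.5]
width: 0.0594
grasp_force: 0.0
t 13.43 b -0.2283 f 0.0651 z 0.2353 yawerr -89.743 width 0.0594 F [-0.22 -0.37 -1.54] q6 -0.57
scene 970 fit angle -0.008 z0 0.1066
top 828 fit angle -0.006 z0 0.1084
```

View pics/s4.png

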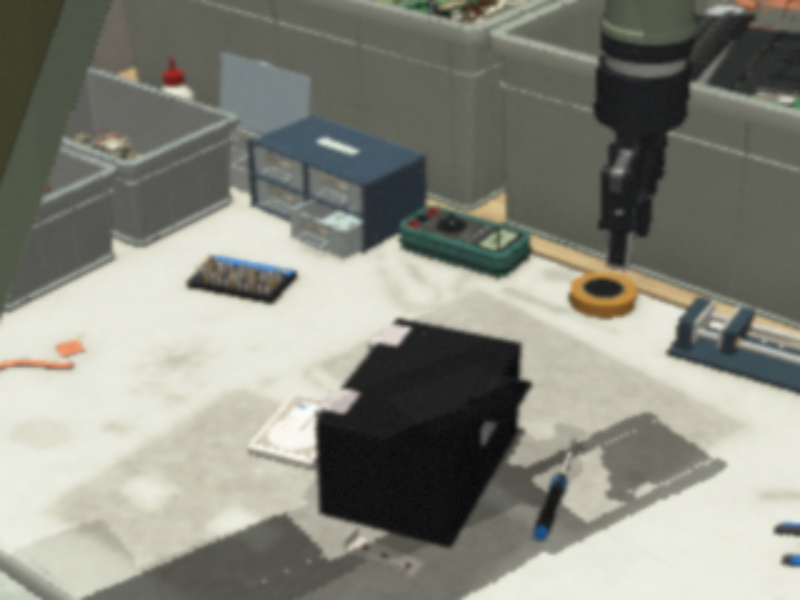

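The lid lies flat on the rim, with its tongue at about (515,390) overhanging the front. The gripper is clear and the bystanders are where they were.

```bash
python3 -c "
from workcell import env
print(env.sign_off())"
```

```text
the job is handed in; nothing more can be done
None
```

The lid was tipped, caught at about 1 rad on one finger, and let down gently until it was fully shut; nothing else was seen to move, the arm finished clear, and the job is handed in (no verdict was returned).

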